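Pull the chipped sample pot off its hook for the microscope

ROBOT

A 6-joint arm with a two-finger parallel gripper is mounted at the origin on the work surface. World frame = base frame: x ahead of the robot, y to its left, z up, the work surface at z = 0. Lengths are in m, angles in rad, forces in N, time in s.
With the tool pointing down it reaches from about 0.275 to 0.85 m from the base axis. Payload 19 kg.
Tool frame: the origin (TCP) lies midway between the tips of the shut fingers; the grasp point (between the pads) lies 19 mm behind it; z points along the fingers, y is the line along which they close (so a half turn about z gives the same grasp; the last joint's range is limited). The gripper opens to 85 mm and grips with 20 to 120 N. Pads are 22 mm wide; open, the fingers measure 114 mm over their backs; the gripper's body (76 mm by 85 mm) begins 54 mm behind the grasp point. The pads swing forward as they close: fully open they stand 13 mm farther back than shut.
Start: joints at [1.111, 0.15, 1.437, -0, 1.554, -0.134], TCP at [0.184, 0.545, 0.231] pointing down, gripper open.
Joint ranges: [-2.8, 2.8], [-0.68, 2.1], [0.12, 2.68], [-1.39, 4.53], [0.16, 2.79], [-2.81, 2.81]. Speed limits (rad/s): [1.89, 1.89, 2.22, 3.01, 3.01, 3.01].

INTERFACE

Orientations are given as [roll, pitch, yaw] about the fixed x, y, z axes, in that order (R = Rz(yaw) Ry(pitch) Rx(roll)).
In Python, from plant import arm gives the robot as it stands.
- The arm moves only by the tool drive_tool, never from a script. Its argument "rows" is a list of rows, each an object of numbers: "tx", "ty", "tz": the shift along the tool's x, y, z in mm; "rx", "ry", "rz": the turn, a rotation vector about the tool's x, y, z in units of 6 degrees (1.0 is 6 degrees); "fingers": the finger opening in mm, from 0 to 85.4. A call has 1 to 12 rows; each row shifts and turns the commanded pose from where the row before left it, along the tool's axes as they then stand; what a row does not reach is not made up. A row lasts 1/12 s, in which the tool goes at most 41.7 mm and 7.16 degrees, less where a joint would pass 70% of its speed; a pose out of reach is approached as far as the arm can. A call is refused whole if a number of a shift passes 41.7 or a number of a turn 1, either way. A call with a gripper value outside its range is refused whole. The fingers move at their own pace and stop on an object; "grip_force" is the grip in N (left out, the last holds). Time passes only in rows, so rows that do not move let the fingers close. It gives the time, the measured TCP pose, the force, the opening and the grip force at its end, in the units of the state.
- arm.read_state(): the state, without advancing time (a new reading comes with each control period).
- arm.camera(name): name is "scene" or "top" or "wrist"; returns a dict with "pixels" (480x640x3 uint8, red, green, blue), "fx", "fy", "cx", "cy" (pixels), "rvec" (rotation vector, rad) and "tvec" (3), from world to camera coordinates, as OpenCV has them. Camera axes: x right, y down, z forward; pixel columns grow to the right and rows downward; lengths in m; the calibration is good to about 2 mm. A picture is of the moment at which its call begins. There is no depth.
- arm.finish_job(): hands the job in; it is judged then, once.
Trained networks look in the newest picture that a camera, given by its name, has taken for a name from the list of things; names that differ only in an ending like _2 or _b are one class to them, and where a whole thing is asked for, a point or a joint stands for the part that bears it (a point fixed in the world has none). Each returns a list of dicts, best first, with "conf" (0 to 1); they miss things now and then, are a little off and sometimes report something else, mostly with a low value. They report only what shows in the picture. A call takes as long as a camera call. They do not tell look-alikes from the thing itself.
- arm.look_for(name, camera): "extent" ([centre column, centre row, width, height] in pixels, round what is visible of it).
The state is a dict: "clock": time; "joint_positions": joint angles; "dq": joint speeds; "tau": joint torques, N m; "tool_pos": TCP position; "tcp_rot": TCP orientation; "contact_force": force on the tool from outside, world axes, zero at the start; "torque": the same for the moment, N m; "width": finger opening in m; "finger_force": force on a finger pad.
Only numpy, scipy, OpenCV 4.12 (cv2) and the standard library are available. Lean on these libraries where they do the work, as an engineer would, in place of code of your own. Each camera call takes 0.05 s, during which the arm holds its last target. There are 200 camera calls.

TASK

One of the three hanging sample pots has a piece broken out of its wall: lift that pot up and off its hook and stand it upright inside the black ring on the microscope's carriage, setting it down gently rather than dropping it. Let go of it, then gently slide the carriage fully home so that the pot stands under the lens. Leave the two good pots hanging and everything else where it is.

Things in the scene. Friction and masses are not known exactly. Their poses are not given: they have to be found in the camera images.
- rack: Fixed grey hook rack. Origin on the table, z up, hooks open towards -x. Base plate x -75 to +55, y +-155, 12 mm high. A rail 10 x 16 mm at x = 20, centre z = 155, y +-155 mm, on two end posts, carries three hooks at y = -95, 0, +95 mm. A pot hangs by its crossbar near x = -30 mm on each.
- hook_mid (a point): Top of the middle hook where a pot hangs, 155 mm up; rack axes. Each hook is a flat strip 10 mm wide, 6 mm thick, from the rail towards -x, ending 26 mm from this point in a turned-up tip that rises 10 mm above the strip. To free a pot raise it over 10 mm, then take it towards -x until its crossbar is past the tip (over 35 mm).
- pot_chipped: The broken pot: white round plastic, 60 mm across, 50 mm high, orange floor, about 90 g, blue rigid arched handle. A third of its wall is missing above 14 mm, on its +x side. Origin at the centre of its underside, z up; 142 mm high in all. Hangs level on any of the three hooks, its x along the hook, near the rack's yaw.
- grip (a point): Centre of the grip tab of the chipped pot, 125 mm above its underside: blue block 22 mm (pot x) by 14 mm (y) by 34 mm high, upright on the handle's crossbar. The crossbar runs along y, 70 mm long, 8 mm wide, underside 100 mm and top 108 mm above the pot's underside; legs at its ends, y = +-32.5 mm, go down beside the pot to 30 mm.
- pot_a: A good pot: as the chipped one but with its wall whole all round. Hangs on another hook.
- pot_b: A second good pot, the same as the other. Hangs on the remaining hook.
- scope: Fixed white stereo microscope. Origin on the table below the lens; x points to its column, +y is the carriage's way home. Head: upright cylinder of radius 36 mm, z 210 to 345; eyepieces rise towards +y to z = 425 mm. Boom to the column at x = 150, 375 mm high. Base 12 mm high, x -65 to 195, y +-100; end stop 48 mm high at y = 50 to 60; rails 14 mm high at x = +-45 out to y = -200.
- carriage (a joint): Travel of the aluminium carriage along the microscope's +y, in m: 0 is fully out, 0.14 is fully home at its stop, the seat then under the lens. It starts between 0 and 0.035, runs stiffly (about 2 N) and stays where it is left.
- seat (a point): Centre of the seat on the carriage's top face, 28 mm above the table; axes of the microscope, where it lies at x = 0, y = -140 mm + travel. Black ring round it: 70 mm inside, 78 mm outside, 6 mm high. Plate: 90 mm (x), y from -107 to +43 mm.
- push_face (a point): Middle of the outer (-y) face of the yellow upright push plate at the carriage's outer end, 105 mm from the seat towards -y; the plate is 50 mm wide (x), 10 mm thick (y), and its top is at 72 mm above the table, this point at 54.5 mm. Push it towards +y of the microscope.
- jar: Bystander: closed glass jar with a white cap, 48 mm across, 75 mm high; origin under its centre.
- dish: Bystander: shallow glass dish, 90 mm across, 16 mm high; origin under its centre.
- card_tray: Bystander: empty white card tray 130 x 90 x 35 mm; origin under its centre.
- brush: Bystander: brush 170 mm long, lying beside the microscope; origin under its middle, x along it.
- weight: Bystander: brass disc weight 40 mm across, 30 mm high; origin under its centre.
Not all that is in view belongs to the job. What is shaped like the pot_chipped but green or purple is not meant.

How it is judged:
By the outcome, as a careful person would: the job done as asked, in the order asked, and still so for the second after the job is handed in, with the robot touching nothing.
It also fails if it takes over 45 s, if anything falls off the work surface, if the arm or the gripper's body presses on something with over 40 N, if the wrist force passes 120 N, or if a joint passes its speed limit or range.

## Working session

There is one attempt and no reset: what is moved stays moved. The work goes in short steps, Python scripts to look and compute and a tool call to move; the robot and the scene stay as the last step left them, time stands still between calls to the robot, and variables do not carry over. Pictures are saved under pics/ and viewed, at most 10 in all, crops included, and the job is handed in when it is done.

Besides the shell and the picture viewer there is one more tool, called after "Request:" as name(argument=value, ...) on one line, values as JSON. drive_tool: Moves the arm, as the interface text tells. Its arguments: {"type":"object","properties":{"rows":{"type":"array","items":{"type":"object","properties":{"tx":{"type":"number"},"ty":{"type":"number"},"tz":{"type":"number"},"rx":{"type":"number"},"ry":{"type":"number"},"rz":{"type":"number"},"fingers":{"type":"number"}}}},"grip_force":{"type":"number"}},"required":["rows"]}

```bash
mkdir -p pics; cat > h.py <<'E'
import numpy as np, cv2, pickle
from plant import arm
def shot(n,f):
    c=arm.camera(n); cv2.imwrite(f'pics/{f}.png',c['pixels'][:,:,::-1]); pickle.dump(c,open(f'pics/{f}.pkl','wb')); return c
def KRT(c):
    return np.array([[c['fx'],0,c['cx']],[0,c['fy'],c['cy']],[0,0,1.]]),cv2.Rodrigues(np.array(c['rvec'],float))[0],np.array(c['tvec'],float)
def P(c):
    K,R,t=KRT(c); return K@np.c_[R,t]
def proj(c,X):
    X=np.atleast_2d(X); p=np.c_[X,np.ones(len(X))]@P(c).T; return p[:,:2]/p[:,2:]
def onz(c,uv,z):
    K,R,t=KRT(c); d=R.T@np.linalg.inv(K)@np.array([uv[0],uv[1],1.]); o=-R.T@t; return o+d*(z-o[2])/d[2]
def tri(c1,u1,c2,u2):
    x=cv2.triangulatePoints(P(c1),P(c2),np.array(u1,float).reshape(2,1),np.array(u2,float).reshape(2,1)).ravel(); return x[:3]/x[3]
def load(f): return pickle.load(open(f'pics/{f}.pkl','rb'))
E
python3 - <<'E'
from h import *
for n in ('scene','top','wrist'):
    c=shot(n,n+'0'); K,R,t=KRT(c); print(n,(-R.T@t).round(3),R[2].round(2),c['fx'])
    for k in ('rack','pot_chipped','grip','scope','seat','push_face','hook_mid','carriage'):
        try: print(k,[(np.round(d['extent']).astype(int).tolist(),round(d['conf'],2)) for d in arm.look_for(k,n)][:5])
        except Exception as e: print(k,e)
im=[cv2.imread(f'pics/{n}0.png') for n in('scene','top')]
s=arm.read_state();print(s['clock'],s['tcp_rot'],s['tool_pos'])
E
```

```text
scene [1.384 0.218 1.227] [-0.59 -0.17 -0.79] 591.4171217883966
rack [([223, 232, 139, 92], 0.91)]
pot_chipped [([238, 318, 24, 27], 0.69), ([138, 220, 28, 48], 0.66), ([185, 206, 32, 54], 0.59), ([149, 186, 26, 44], 0.58)]
grip [([151, 186, 27, 47], 0.78), ([139, 220, 40, 47], 0.69), ([189, 207, 29, 53], 0.64), ([442, 269, 202, 196], 0.21)]
scope [([443, 270, 202, 198], 0.8), ([376, 270, 67, 40], 0.33)]
seat [([377, 268, 65, 46], 0.9)]
push_face [([376, 269, 63, 48], 0.69)]
hook_mid [([224, 238, 138, 77], 0.79)]
carriage [([376, 269, 64, 37], 0.7)]
top [ 3.45e-01 -1.00e-03  1.14e+00] [ 0.22 -0.03 -0.98] 442.26717978931316
rack [([412, 231, 131, 87], 0.97)]
pot_chipped [([519, 252, 43, 33], 0.85), ([497, 209, 36, 33], 0.68), ([454, 226, 43, 29], 0.6)]
grip [([497, 209, 39, 34], 0.71), ([520, 251, 42, 32], 0.7)]
scope [([175, 230, 233, 145], 0.92), ([456, 226, 40, 33], 0.69)]
seat [([261, 262, 63, 45], 0.79), ([412, 232, 135, 85], 0.4)]
push_face []
hook_mid [([410, 230, 140, 83], 0.74), ([260, 261, 61, 46], 0.34)]
carriage [([261, 264, 64, 43], 0.73), ([117, 276, 13, 52], 0.65)]
wrist [0.112 0.568 0.374] [ 0.28 -0.1  -0.95] 387.2810837511485
rack []
pot_chipped []
grip []
scope []
seat []
push_face []
hook_mid []
carriage []
1.35 [-3.14150957e+00  9.45607051e-06  2.81580950e+00] [0.18403549 0.54472587 0.23127011]
```

View pics/scene0.png

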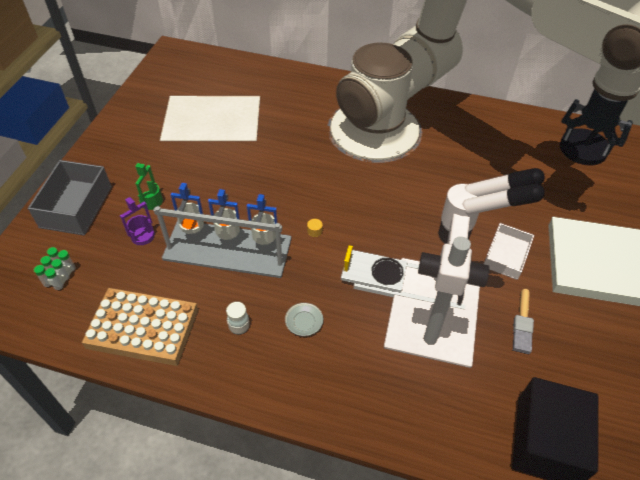

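View pics/top0.png

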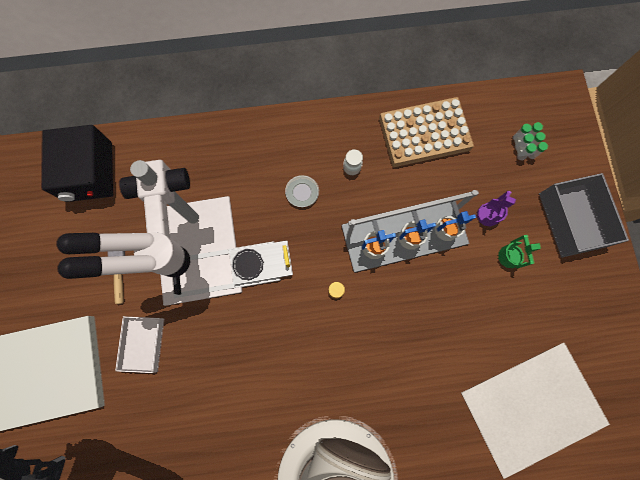

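The scene view shows the blue pots at (187,210), (225,213) and (263,220), with the seat at (388,271). In the top view the pots are at (375,245), (413,237) and (451,229), and the seat is at (248,264). The pot at scene (187,225) shows the most orange, so I'll zoom in and measure.

```bash
python3 - <<'E'
from h import *
s=cv2.imread('pics/scene0.png');t=cv2.imread('pics/top0.png')
a=cv2.resize(s[170:280,155:300],None,fx=5,fy=5,interpolation=3)[:,:]
b=cv2.resize(t[190:290,220:300],None,fx=4,fy=4,interpolation=3)
b2=cv2.resize(t[195:275,340:490],None,fx=4,fy=4,interpolation=3)
a=cv2.resize(a,(400,303)); 
o=np.zeros((600,800,3),np.uint8);o[:303,:400]=a;o[:400-100,400:720]=b[:300];o[305:600,0:600]=b2[:295]
cv2.imwrite('pics/crop1.png',o)
cs,ct=load('scene0'),load('top0')
for n,im,c in(('s',s,cs),('t',t,ct)):
    h=cv2.cvtColor(im,cv2.COLOR_BGR2HSV)
    for nm,lo,hi in(('blue',(105,120,60),(122,255,255)),('yellow',(22,150,120),(32,255,255)),('orange',(5,170,120),(18,255,255))):
        m=cv2.inRange(h,lo,hi);k,l,st,ce=cv2.connectedComponentsWithStats(m)
        print(n,nm,[(st[i].tolist(),ce[i].round(1).tolist()) for i in range(1,k) if st[i,4]>12])
E
```

```text
s blue [([0, 77, 68, 67, 3296], [30.6, 109.3]), ([171, 183, 31, 30, 234], [184.4, 195.3]), ([208, 189, 30, 29, 219], [221.7, 201.0]), ([247, 194, 29, 28, 217], [260.7, 206.0])]
s yellow [([309, 221, 12, 8, 39], [314.6, 224.1]), ([344, 245, 9, 26, 110], [347.6, 256.7])]
s orange [([449, 148, 8, 4, 17], [452.5, 149.1]), ([519, 161, 31, 11, 63], [534.5, 165.4]), ([306, 217, 18, 10, 30], [315.3, 220.2]), ([182, 219, 16, 10, 119], [188.7, 223.3]), ([306, 224, 7, 13, 18], [308.1, 230.9]), ([249, 397, 22, 8, 47], [260.8, 400.0]), ([272, 402, 22, 9, 46], [281.8, 405.9]), ([295, 409, 8, 4, 15], [298.1, 410.7])]
t blue [([437, 211, 39, 20, 223], [458.5, 219.5]), ([400, 219, 36, 21, 217], [419.3, 227.6]), ([362, 230, 34, 19, 195], [379.8, 237.8])]
t yellow [([283, 246, 6, 19, 65], [285.6, 255.2])]
t orange [([443, 219, 8, 4, 14], [445.5, 219.7]), ([446, 224, 12, 11, 101], [451.6, 229.0]), ([409, 232, 12, 10, 93], [414.3, 236.6]), ([373, 242, 10, 10, 56], [376.4, 246.5]), ([367, 244, 5, 7, 17], [368.6, 246.6])]
```

View pics/crop1.png

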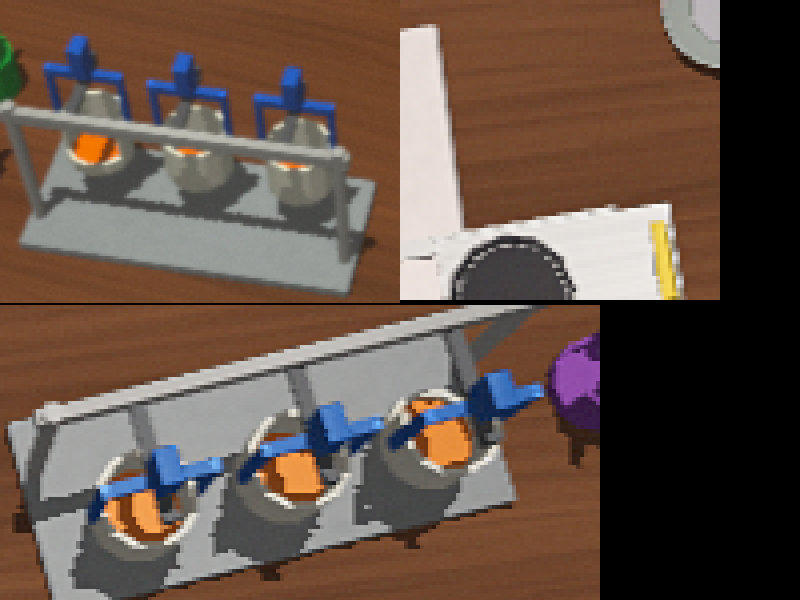

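Chipped pot: the right-most one in the top view (451,229) and left-most in the scene view (187,210). Its large orange area shows through the broken wall. Next I'll fit box models to both views at once.

```bash
cat > fit.py <<'E'
from h import *
from scipy.optimize import minimize
def box(x0,x1,y0,y1,z0,z1): return np.array([(x,y,z) for x in(x0,x1) for y in(y0,y1) for z in(z0,z1)])/1e3
POT=[box(-11,11,-7,7,108,142),box(-4,4,-35,35,100,108)]
LEG=[box(-4,4,-35,-30,60,100),box(-4,4,30,35,60,100)]
a=np.linspace(0,2*np.pi,40)
DISC=[np.c_[39*np.cos(a),39*np.sin(a),34+0*a]/1e3,np.c_[39*np.cos(a),39*np.sin(a),28+0*a]/1e3]
PLATE=[box(-25,25,-105,-95,28,72)]
def T(p,V):
    x,y,z,w=p;R=np.array([[np.cos(w),-np.sin(w),0],[np.sin(w),np.cos(w),0],[0,0,1]]);return V@R.T+[x,y,z]
def ren(c,p,parts,S,roi):
    m=np.zeros((roi[3]*S,roi[2]*S),np.uint8)
    for V in parts:
        q=((proj(c,T(p,V))+.5-roi[:2])*S).astype(np.float32)
        cv2.fillConvexPoly(m,np.round(cv2.convexHull(q)*16).astype(np.int32),1,shift=4)
    return m
def soft(m): return cv2.GaussianBlur(m.astype(np.float32),(0,0),4)
def fit(p0,terms,sc=(.01,.01,.01,.1)):
    """terms: (cam, mask full image, parts, roi)"""
    S=4;t=[(c,soft(cv2.resize(m[r[1]:r[1]+r[3],r[0]:r[0]+r[2]],None,fx=S,fy=S,interpolation=1)),pa,r) for c,m,pa,r in terms]
    f=lambda d:sum(((soft(ren(c,p0+d*sc,pa,S,r))-m)**2).sum()/m.sum() for c,m,pa,r in t)
    d=np.zeros(4)
    for _ in range(3):
        s=np.vstack([d]+[d+v for v in np.eye(4)]); d=minimize(f,d,method='Nelder-Mead',options=dict(initial_simplex=s,maxiter=300,xatol=1e-3,fatol=1e-5)).x
    return p0+d*np.array(sc),f(d)
E
cat > go.py <<'E'
from fit import *
cs,ct=load('scene0'),load('top0')
def mk(c,lo,hi): return (cv2.inRange(cv2.cvtColor(c['pixels'],cv2.COLOR_RGB2HSV),lo,hi)>0).astype(np.float32)
B=((100,100,30),(128,255,255))
for us,ut in(((184,195),(458,219)),((222,201),(419,228)),((261,206),(380,238))):
    g=tri(cs,us,ct,ut);print('tri',g.round(4))
    rs=(us[0]-22,us[1]-20,44,45);rt=(ut[0]-26,ut[1]-18,48,36)
    best=min((fit(np.array([g[0],g[1],.055,w]),[(cs,mk(cs,*B),POT+LEG,rs),(ct,mk(ct,*B),POT+LEG,rt)]) for w in(-.3,.1,)),key=lambda r:r[1])
    print('pot',best[0].round(4),round(best[1],3))
Y=((22,120,90),(34,255,255));K=((0,0,0),(180,255,75))
g=tri(cs,(347.6,256.7),ct,(285.6,255.2));print('yellow',g.round(4))
s=onz(ct,(248,264),.03);print('seat',s, onz(cs,(388,271),.03))
w=np.arctan2(*(s-g)[[1,0]])-np.pi/2
def kk(c): 
    m=mk(c,(0,0,0),(180,255,85)); return m
terms=[(cs,mk(cs,*Y),PLATE,(338,238,22,40)),(ct,mk(ct,*Y),PLATE,(276,240,18,32)),(cs,kk(cs),DISC,(366,252,44,38)),(ct,kk(ct),DISC,(228,246,40,36))]
r=fit(np.array([s[0],s[1],0,w]),terms);print('carr',r[0].round(4),round(r[1],3))
for t in terms:
    r1=fit(r[0],[t],(.01,.01,1e-9,1e-9));print('  single',r1[0].round(4),round(r1[1],3))
E
python3 go.py
```

```text
tri [ 0.5543 -0.3519  0.1657]
pot [ 0.5532 -0.3536  0.0563  0.1326] 0.161
tri [ 0.5441 -0.2588  0.1645]
pot [ 0.545  -0.2591  0.0565  0.1238] 0.18
tri [ 0.5315 -0.1654  0.1645]
pot [ 0.5325 -0.1652  0.0564  0.1265] 0.13
yellow [0.5377 0.0552 0.0567]
seat [0.53173945 0.15270358 0.03      ] [0.53122495 0.15831552 0.03      ]
carr [5.307e-01 1.545e-01 3.000e-04 6.560e-02] 0.262
  single [5.278e-01 1.547e-01 3.000e-04 6.560e-02] 0.039
  single [5.307e-01 1.545e-01 3.000e-04 6.560e-02] 0.092
  single [5.313e-01 1.551e-01 3.000e-04 6.560e-02] 0.047
  single [5.319e-01 1.536e-01 3.000e-04 6.560e-02] 0.063
```

Both fits agree: the pots are 95 mm apart, the underside is 56 mm up, and the chipped pot's tab centre is at (0.553, -0.354, 0.181). The seat is at (0.531, 0.1545), with scope yaw about 0.066. I'll lift and turn the tool first.

Request:
drive_tool(rows=[{"tz": -6, "rz": -0.85}, {"tz": -6, "rz": -0.85}, {"tz": -6, "rz": -0.85}, {"tz": -6, "rz": -0.85}, {"tz": -6, "rz": -0.85}])

```text
$.rows[0]: bad value
```

```bash
cat > d.py <<'E'
import sys,numpy as np
from plant import arm
from scipy.spatial.transform import Rotation as Ro
s=arm.read_state();R=Ro.from_euler('xyz',s['tcp_rot']).as_matrix()
print('t',round(s['clock'],2),'p',np.round(s['tool_pos'],4),'rpy',np.round(s['tcp_rot'],3),'w',round(s['width'],4),'F',np.round(s['contact_force'],1),'q',np.round(s['joint_positions'],2))
for a in sys.argv[1:]:
    v=np.array(eval(a)); print(a,'tool mm',(R.T@(v-s['tool_pos'])*1e3).round(1))
E
python3 d.py [.553,-.354,.26]
```

```text
t 1.35 p [0.184  0.5447 0.2313] rpy [-3.142  0.     2.816] w 0.0856 F [-0.1  0.  -0.6] q [ 1.11  0.15  1.44 -0.    1.55 -0.13]
[.553,-.354,.26] tool mm [-637.2 -733.4  -28.7]
```

Request:
drive_tool(rows=[{"tx": 0, "ty": 0, "tz": -6, "rx": 0, "ry": 0, "rz": -0.85, "fingers": 85}, {"tx": 0, "ty": 0, "tz": -6, "rx": 0, "ry": 0, "rz": -0.85, "fingers": 85}, {"tx": 0, "ty": 0, "tz": -6, "rx": 0, "ry": 0, "rz": -0.85, "fingers": 85}, {"tx": 0, "ty": 0, "tz": -6, "rx": 0, "ry": 0, "rz": -0.85, "fingers": 85}, {"tx": 0, "ty": 0, "tz": -6, "rx": 0, "ry": 0, "rz": -0.85, "fingers": 85}], grip_force=50)

```text
clock: 1.77
tool_pos: [0.184, 0.5447, 0.2616]
tcp_rot: [-3.141, -0.0, -3.018]
contact_force: [1.1, -0.8, -0.2]
width: 0.0847
finger_force: 0.0
```

```bash
python3 d.py [.553,-.354,.26]
```

```text
t 1.77 p [0.184  0.5447 0.2616] rpy [-3.141 -0.    -3.018] w 0.0847 F [ 1.1 -0.8 -0.2] q [ 1.11  0.14  1.39 -0.    1.61 -0.58]
[.553,-.354,.26] tool mm [-255.3 -937.3    1.7]
```

Request:
drive_tool(rows=[{"tx": -10, "ty": -37, "tz": 0, "rx": 0, "ry": 0, "rz": 0, "fingers": 60}, {"tx": -10, "ty": -37, "tz": 0, "rx": 0, "ry": 0, "rz": 0, "fingers": 60}, {"tx": -10, "ty": -37, "tz": 0, "rx": 0, "ry": 0, "rz": 0, "fingers": 60}, {"tx": -10, "ty": -37, "tz": 0, "rx": 0, "ry": 0, "rz": 0, "fingers": 60}, {"tx": -10, "ty": -37, "tz": 0, "rx": 0, "ry": 0, "rz": 0, "fingers": 60}, {"tx": -10, "ty": -37, "tz": 0, "rx": 0, "ry": 0, "rz": 0, "fingers": 60}, {"tx": -10, "ty": -37, "tz": 0, "rx": 0, "ry": 0, "rz": 0, "fingers": 60}, {"tx": -10, "ty": -37, "tz": 0, "rx": 0, "ry": 0, "rz": 0, "fingers": 60}, {"tx": -10, "ty": -37, "tz": 0, "rx": 0, "ry": 0, "rz": 0, "fingers": 60}, {"tx": -10, "ty": -37, "tz": 0, "rx": 0, "ry": 0, "rz": 0, "fingers": 60}, {"tx": -10, "ty": -37, "tz": 0, "rx": 0, "ry": 0, "rz": 0, "fingers": 60}, {"tx": -10, "ty": -37, "tz": 0, "rx": 0, "ry": 0, "rz": 0, "fingers": 60}])

```text
clock: 2.77
tool_pos: [0.3561, 0.1164, 0.2617]
tcp_rot: [-3.142, 0.001, -3.022]
contact_force: [1.3, 0.6, 0.6]
width: 0.0603
finger_force: 0.0
```

Request:
drive_tool(rows=[{"tx": -8, "ty": -37, "tz": 0, "rx": 0, "ry": 0, "rz": 0, "fingers": 50}, {"tx": -8, "ty": -37, "tz": 0, "rx": 0, "ry": 0, "rz": 0, "fingers": 50}, {"tx": -8, "ty": -37, "tz": 0, "rx": 0, "ry": 0, "rz": 0, "fingers": 50}, {"tx": -8, "ty": -37, "tz": 0, "rx": 0, "ry": 0, "rz": 0, "fingers": 50}, {"tx": -8, "ty": -37, "tz": 0, "rx": 0, "ry": 0, "rz": 0, "fingers": 50}, {"tx": -8, "ty": -37, "tz": 0, "rx": 0, "ry": 0, "rz": 0, "fingers": 50}, {"tx": -8, "ty": -37, "tz": 0, "rx": 0, "ry": 0, "rz": 0, "fingers": 50}, {"tx": -8, "ty": -37, "tz": 0, "rx": 0, "ry": 0, "rz": 0, "fingers": 50}, {"tx": -8, "ty": -37, "tz": 0, "rx": 0, "ry": 0, "rz": 0, "fingers": 50}, {"tx": -8, "ty": -20, "tz": 0, "rx": 0, "ry": 0, "rz": 0, "fingers": 50}, {"tx": 0, "ty": -10, "tz": 0, "rx": 0, "ry": 0, "rz": 0, "fingers": 50}, {"tx": 0, "ty": 0, "tz": 0, "rx": 0, "ry": 0, "rz": 0, "fingers": 50}])

```text
clock: 3.77
tool_pos: [0.4786, -0.2343, 0.2606]
tcp_rot: [3.141, -0.001, -3.024]
contact_force: [0.2, -0.6, -1.2]
width: 0.0498
finger_force: 0.0
```

```bash
python3 - <<'E'
from h import *
c=shot('wrist','w1')
p=proj(c,[[.5532,-.3536,.198],[.5532,-.3536,.164]]);print(p)
for k in('pot_chipped','grip'):print(k,[(np.round(d['extent']).tolist(),round(d['conf'],2)) for d in arm.look_for(k,'wrist')][:4])
K,R,t=KRT(c);print((-R.T@t).round(3))
E
python3 d.py [.553,-.354,.26]
```

```text
[[113.50816802 354.98486768]
 [138.50112764 326.74571944]]
pot_chipped [([54.0, 294.0, 109.0, 100.0], 0.9), ([36.0, 164.0, 73.0, 79.0], 0.9), ([151.0, 304.0, 142.0, 129.0], 0.59)]
grip [([37.0, 166.0, 74.0, 82.0], 0.91), ([153.0, 303.0, 131.0, 126.0], 0.72)]
[ 0.403 -0.244  0.403]
t 3.92 p [ 0.4784 -0.2318  0.2615] rpy [ 3.142  0.    -3.022] w 0.0499 F [ 0.2 -0.3  0.3] q [-0.6   0.05  1.49  0.    1.6  -2.29]
[.553,-.354,.26] tool mm [ -59.5 -130.3    1.5]
```

View pics/w1.png

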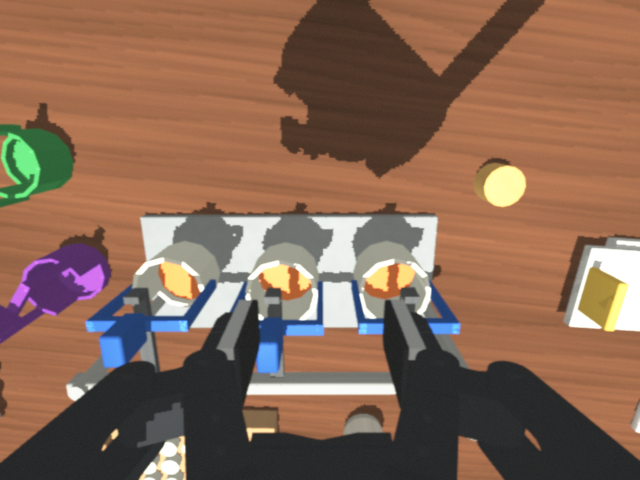

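The wrist view shows the chipped pot's tab at about (123,340), as predicted (113–138, 327–355). I'll move above it.

Request:
drive_tool(rows=[{"tx": -10, "ty": -26, "tz": 0, "rx": 0, "ry": 0, "rz": 0, "fingers": 50}, {"tx": -15, "ty": -30, "tz": 0, "rx": 0, "ry": 0, "rz": 0, "fingers": 50}, {"tx": -15, "ty": -30, "tz": 0, "rx": 0, "ry": 0, "rz": 0, "fingers": 50}, {"tx": -10, "ty": -26, "tz": 0, "rx": 0, "ry": 0, "rz": 0, "fingers": 50}, {"tx": -9, "ty": -18, "tz": 10, "rx": 0, "ry": 0, "rz": 0, "fingers": 50}, {"tx": 0, "ty": 0, "tz": 20, "rx": 0, "ry": 0, "rz": 0, "fingers": 50}, {"tx": 0, "ty": 0, "tz": 12, "rx": 0, "ry": 0, "rz": 0, "fingers": 50}, {"tx": 0, "ty": 0, "tz": 0, "rx": 0, "ry": 0, "rz": 0, "fingers": 50}])

```text
clock: 4.58
tool_pos: [0.552, -0.353, 0.2167]
tcp_rot: [3.139, -0.003, -3.021]
contact_force: [0.1, 1.4, -0.1]
width: 0.0499
finger_force: 0.0
```

```bash
python3 - <<'E'
from fit import *
c=shot('wrist','w2')
p0=np.array([.5532,-.3536,.0563,.12])
im=c['pixels'][:,:,::-1].copy()
for V in POT: 
    cv2.polylines(im,[np.int32(cv2.convexHull(np.float32(proj(c,T(p0,V)))))],True,(0,0,255),1)
cv2.imwrite('pics/w2o.png',im)
E
python3 d.py [.553,-.354,.169]
```

```text
t 4.63 p [ 0.5523 -0.3533  0.2187] rpy [ 3.140e+00 -1.000e-03 -3.021e+00] w 0.0497 F [ 0.3  0.3 -0.1] q [-0.69  0.32  1.25 -0.    1.57 -2.38]
[.553,-.354,.169] tool mm [-0.7 -0.9 49.7]
```

View pics/w2o.png

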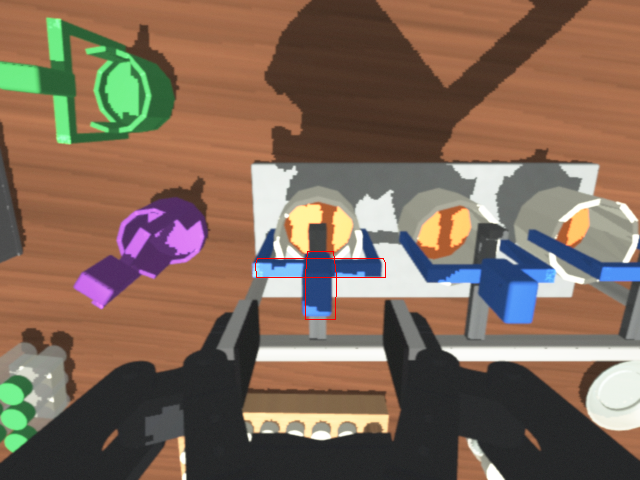

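The overlay matches the tab at (318,285) and the crossbar at row 268, and the fingers straddle it evenly. I'll go down and grip.

Request:
drive_tool(rows=[{"tx": 0, "ty": -1, "tz": 15, "rx": 0, "ry": 0, "rz": 0, "fingers": 45}, {"tx": 0, "ty": 0, "tz": 18, "rx": 0, "ry": 0, "rz": 0, "fingers": 45}, {"tx": 0, "ty": 0, "tz": 10, "rx": 0, "ry": 0, "rz": 0, "fingers": 45}, {"tx": 0, "ty": 0, "tz": 5, "rx": 0, "ry": 0, "rz": 0, "fingers": 45}, {"tx": 0, "ty": 0, "tz": 0, "rx": 0, "ry": 0, "rz": 0, "fingers": 30}, {"tx": 0, "ty": 0, "tz": 0, "rx": 0, "ry": 0, "rz": 0, "fingers": 20}, {"tx": 0, "ty": 0, "tz": 0, "rx": 0, "ry": 0, "rz": 0, "fingers": 5}, {"tx": 0, "ty": 0, "tz": 0, "rx": 0, "ry": 0, "rz": 0, "fingers": 5}, {"tx": 0, "ty": 0, "tz": 0, "rx": 0, "ry": 0, "rz": 0, "fingers": 5}, {"tx": 0, "ty": 0, "tz": 0, "rx": 0, "ry": 0, "rz": 0, "fingers": 5}], grip_force=50)

```text
clock: 5.47
tool_pos: [0.5531, -0.3558, 0.1728]
tcp_rot: [-3.141, 0.001, -3.022]
contact_force: [-0.8, 1.9, 7.8]
width: 0.013
finger_force: 50.2
```

Request:
drive_tool(rows=[{"tx": 0, "ty": 0, "tz": -4, "rx": 0, "ry": 0, "rz": 0, "fingers": 5}, {"tx": 0, "ty": 0, "tz": -6, "rx": 0, "ry": 0, "rz": 0, "fingers": 5}, {"tx": 0, "ty": 0, "tz": -6, "rx": 0, "ry": 0, "rz": 0, "fingers": 5}, {"tx": 0, "ty": 0, "tz": -6, "rx": 0, "ry": 0, "rz": 0, "fingers": 5}, {"tx": 0, "ty": 0, "tz": -2, "rx": 0, "ry": 0, "rz": 0, "fingers": 5}, {"tx": 0, "ty": 0, "tz": 0, "rx": 0, "ry": 0, "rz": 0, "fingers": 5}])

```text
clock: 5.97
tool_pos: [0.553, -0.356, 0.1963]
tcp_rot: [-3.141, 0.001, -3.022]
contact_force: [-0.7, -0.5, -1.6]
width: 0.0131
finger_force: 49.3
```

```bash
python3 - <<'E'
from h import *
c=shot('wrist','w3')
im=c['pixels'][100:460,150:630,::-1]
s=shot('scene','s3')['pixels'][150:300,130:310,::-1]
cv2.imwrite('pics/w3o.png',np.hstack([im[:,:420],cv2.resize(s,(380,360),interpolation=3)]))
E
python3 d.py
```

```text
t 6.07 p [ 0.5528 -0.3558  0.1953] rpy [-3.142 -0.    -3.022] w 0.0132 F [ 0.3 -0.5 -1.5] q [-0.69  0.34  1.28 -0.    1.52 -2.38]
```

View pics/w3o.png

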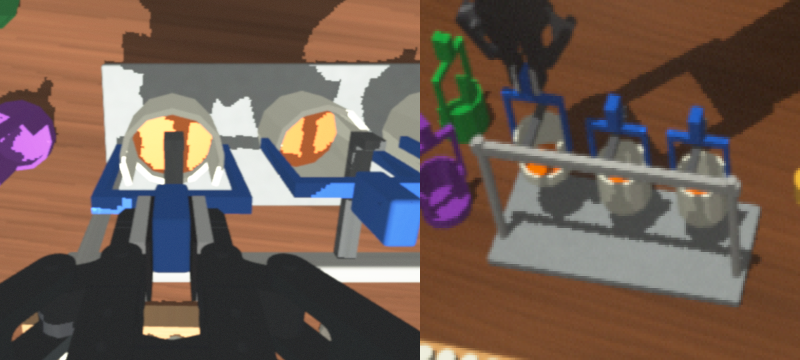

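The chipped pot is held level and raised clear of its hook, and the other two still hang. Now I'll take it off along the rack's -x and carry it over.

Request:
drive_tool(rows=[{"tx": 6, "ty": 0, "tz": 0, "rx": 0, "ry": 0, "rz": 0, "fingers": 5}, {"tx": 12, "ty": 0, "tz": 0, "rx": 0, "ry": 0, "rz": 0, "fingers": 5}, {"tx": 16, "ty": 0, "tz": 0, "rx": 0, "ry": 0, "rz": 0, "fingers": 5}, {"tx": 18, "ty": 0, "tz": -3, "rx": 0, "ry": 0, "rz": 0, "fingers": 5}, {"tx": 18, "ty": 0, "tz": -8, "rx": 0, "ry": 0, "rz": 0, "fingers": 5}, {"tx": 15, "ty": 0, "tz": -12, "rx": 0, "ry": 0, "rz": 0, "fingers": 5}, {"tx": 10, "ty": 0, "tz": -12, "rx": 0, "ry": 0, "rz": 0, "fingers": 5}, {"tx": 5, "ty": 0, "tz": -5, "rx": 0, "ry": 0, "rz": 0, "fingers": 5}, {"tx": 0, "ty": 0, "tz": 0, "rx": 0, "ry": 0, "rz": 0, "fingers": 5}])

```text
clock: 6.82
tool_pos: [0.4529, -0.3683, 0.2371]
tcp_rot: [-3.139, 0.001, -3.023]
contact_force: [1.1, 0.2, -1.4]
width: 0.0126
finger_force: 49.3
```

Request:
drive_tool(rows=[{"tx": 0, "ty": 10, "tz": 0, "rx": 0, "ry": 0, "rz": 0, "fingers": 5}, {"tx": 0, "ty": 20, "tz": 0, "rx": 0, "ry": 0, "rz": 0, "fingers": 5}, {"tx": 0, "ty": 30, "tz": 0, "rx": 0, "ry": 0, "rz": 0, "fingers": 5}, {"tx": 0, "ty": 30, "tz": 0, "rx": 0, "ry": 0, "rz": 0, "fingers": 5}, {"tx": 0, "ty": 30, "tz": 0, "rx": 0, "ry": 0, "rz": 0, "fingers": 5}, {"tx": 0, "ty": 30, "tz": 0, "rx": 0, "ry": 0, "rz": 0, "fingers": 5}, {"tx": 0, "ty": 30, "tz": 0, "rx": 0, "ry": 0, "rz": 0, "fingers": 5}, {"tx": 0, "ty": 30, "tz": 0, "rx": 0, "ry": 0, "rz": 0, "fingers": 5}, {"tx": 0, "ty": 30, "tz": 0, "rx": 0, "ry": 0, "rz": 0, "fingers": 5}, {"tx": -10, "ty": 30, "tz": 0, "rx": 0, "ry": 0, "rz": 0, "fingers": 5}, {"tx": -10, "ty": 30, "tz": 0, "rx": 0, "ry": 0, "rz": 0, "fingers": 5}, {"tx": -10, "ty": 30, "tz": 0, "rx": 0, "ry": 0, "rz": 0, "fingers": 5}])

```text
clock: 7.82
tool_pos: [0.4438, -0.0341, 0.2347]
tcp_rot: [3.141, -0.0, -3.022]
contact_force: [0.3, 0.1, -1.4]
width: 0.0131
finger_force: 49.3
```

```bash
python3 d.py [.531,.1545,.235]
```

```text
t 7.82 p [ 0.4438 -0.0341  0.2347] rpy [ 3.141 -0.    -3.022] w 0.0131 F [ 0.3  0.1 -1.4] q [-0.25 -0.13  1.71  0.    1.56 -1.94]
[.531,.1545,.235] tool mm [-109.1  176.9   -0.3]
```

Request:
drive_tool(rows=[{"tx": -14, "ty": 28, "tz": 0, "rx": 0, "ry": 0, "rz": 0, "fingers": 5}, {"tx": -18, "ty": 28, "tz": 0, "rx": 0, "ry": 0, "rz": 0, "fingers": 5}, {"tx": -20, "ty": 28, "tz": 0, "rx": 0, "ry": 0, "rz": 0, "fingers": 5}, {"tx": -20, "ty": 28, "tz": 0, "rx": 0, "ry": 0, "rz": 0, "fingers": 5}, {"tx": -17, "ty": 26, "tz": 0, "rx": 0, "ry": 0, "rz": 0, "fingers": 5}, {"tx": -12, "ty": 20, "tz": 4, "rx": 0, "ry": 0, "rz": 0, "fingers": 5}, {"tx": -5, "ty": 12, "tz": 12, "rx": 0, "ry": 0, "rz": 0, "fingers": 5}, {"tx": 0, "ty": 0, "tz": 16, "rx": 0, "ry": 0, "rz": 0, "fingers": 5}, {"tx": 0, "ty": 0, "tz": 12, "rx": 0, "ry": 0, "rz": 0, "fingers": 5}, {"tx": 0, "ty": 0, "tz": 6, "rx": 0, "ry": 0, "rz": 0, "fingers": 5}, {"tx": 0, "ty": 0, "tz": 0, "rx": 0, "ry": 0, "rz": 0, "fingers": 5}, {"tx": 0, "ty": 0, "tz": 0, "rx": 0, "ry": 0, "rz": 0, "fingers": 5}])

```text
clock: 8.82
tool_pos: [0.5289, 0.1445, 0.1853]
tcp_rot: [-3.141, -0.0, -3.023]
contact_force: [0.2, -0.0, -0.4]
width: 0.0128
finger_force: 49.2
```

```bash
python3 - <<'E'
from fit import *
S=arm.read_state();x,y,z=S['tool_pos']
o=[]
c2={n:shot(n,n+'4') for n in('wrist','scene','top')}
for n,c in c2.items():
    im=c['pixels'][:,:,::-1].copy();big=cv2.resize(im,None,fx=3,fy=3,interpolation=3)
    for V,col in[(v,(0,0,255)) for v in POT+LEG]: cv2.polylines(big,[np.int32(3*cv2.convexHull(np.float32(proj(c,T((x,y,z-.1172,.12),V))))+1)],True,col,1)
    for V in DISC[:1]: cv2.polylines(big,[np.int32(3*proj(c,T((.531,.1545,0,0.066),V))+1)],True,(0,255,0),1)
    u=(3*proj(c,[x,y,.1])[0]).astype(int); h=300 if n!='wrist' else 600
    a=big[max(0,u[1]-h//2):,max(0,u[0]-(200 if h==300 else 400)):][:h,:400 if h==300 else 800]; 
    a=cv2.resize(a,(400,300)); o.append(a)
cv2.imwrite('pics/c4.png',np.vstack([np.hstack(o[:2]),np.hstack([o[2],0*o[2]])]))
ct=c2['top'];cs=c2['scene']
def mk(c,lo,hi): return (cv2.inRange(cv2.cvtColor(c['pixels'],cv2.COLOR_RGB2HSV),lo,hi)>0).astype(np.float32)
Y=((22,120,90),(34,255,255))
B=[mk(c2['wrist'],(100,100,30),(128,255,255))]
E
python3 d.py [.531,.1545,.1455]
```

```text
t 8.97 p [0.5293 0.1446 0.1861] rpy [-3.141e+00  1.000e-03 -3.023e+00] w 0.0129 F [ 0.8 -0.9 -1.2] q [ 0.13  0.11  1.57 -0.    1.46 -1.56]
[.531,.1545,.1455] tool mm [-2.8  9.6 40.6]
```

View pics/c4.png

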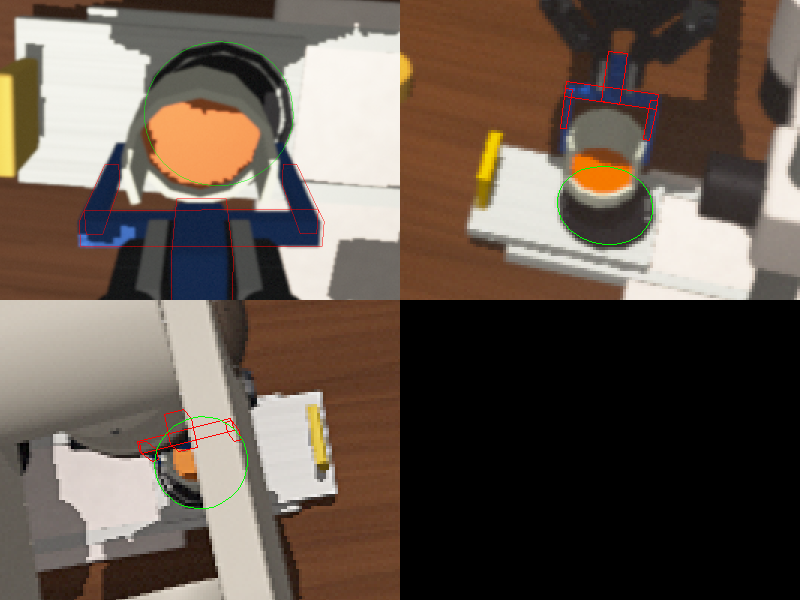

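The pot is upright in hand and matches its model (crossbar at crop row 227). The ring overlay fits the seat, and the pot needs about 10 mm more towards +y. I'll move over it and lower.

Request:
drive_tool(rows=[{"tx": -1, "ty": 4, "tz": 0, "rx": 0, "ry": 0, "rz": 0, "fingers": 5}, {"tx": -1, "ty": 4, "tz": 0, "rx": 0, "ry": 0, "rz": 0, "fingers": 5}, {"tx": -0.5, "ty": 1.5, "tz": 4, "rx": 0, "ry": 0, "rz": 0, "fingers": 5}, {"tx": 0, "ty": 0, "tz": 8, "rx": 0, "ry": 0, "rz": 0, "fingers": 5}, {"tx": 0, "ty": 0, "tz": 8, "rx": 0, "ry": 0, "rz": 0, "fingers": 5}, {"tx": 0, "ty": 0, "tz": 6, "rx": 0, "ry": 0, "rz": 0, "fingers": 5}, {"tx": 0, "ty": 0, "tz": 4, "rx": 0, "ry": 0, "rz": 0, "fingers": 5}, {"tx": 0, "ty": 0, "tz": 0, "rx": 0, "ry": 0, "rz": 0, "fingers": 5}, {"tx": 0, "ty": 0, "tz": 0, "rx": 0, "ry": 0, "rz": 0, "fingers": 5}])

```text
clock: 9.72
tool_pos: [0.5304, 0.1546, 0.1551]
tcp_rot: [-3.142, -0.0, -3.022]
contact_force: [-0.5, 0.4, -1.5]
width: 0.013
finger_force: 49.3
```

```bash
python3 - <<'E'
from fit import *
S=arm.read_state();x,y,z=S['tool_pos']
a=np.linspace(0,2*np.pi,60);o=[]
for n in('wrist','scene'):
    c=shot(n,n+'5');big=cv2.resize(c['pixels'][:,:,::-1],None,fx=4,fy=4,interpolation=3)
    for r,zz,col,ce in((39,.034,(0,255,0),(.5313,.1548)),(30,z-.1172,(255,0,255),(x,y))):
        q=proj(c,np.c_[ce[0]+r/1e3*np.cos(a),ce[1]+r/1e3*np.sin(a),zz+0*a]);cv2.polylines(big,[np.int32(4*q+1.5)],True,col,1)
    u=(4*proj(c,[x,y,.05])[0]).astype(int);k=big[max(0,u[1]-300):][:600,max(0,u[0]-(400 if n=='wrist' else 200)):][:,:(800 if n=='wrist' else 400)]
    o.append(cv2.resize(k,(400,300)) if n=='wrist' else k[150:450])
cv2.imwrite('pics/c5.png',cv2.resize(np.hstack(o),(800,300)))
E
python3 d.py [.5312,.1547,.1455]
```

```text
t 9.82 p [0.5306 0.1546 0.1556] rpy [-3.141  0.    -3.022] w 0.0133 F [ 0.7 -0.1 -1. ] q [ 0.14  0.14  1.6  -0.    1.4  -1.55]
[.5312,.1547,.1455] tool mm [-0.6  0.  10.1]
```

View pics/c5.png

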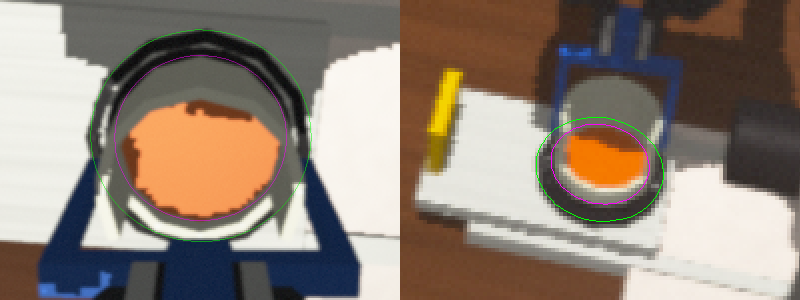

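The pot is centred in the ring in both views. I'll lower it gently.

Request:
drive_tool(rows=[{"tx": -0.5, "ty": 0, "tz": 3, "rx": 0, "ry": 0, "rz": 0, "fingers": 5}, {"tx": 0, "ty": 0, "tz": 3, "rx": 0, "ry": 0, "rz": 0, "fingers": 5}, {"tx": 0, "ty": 0, "tz": 1.5, "rx": 0, "ry": 0, "rz": 0, "fingers": 5}, {"tx": 0, "ty": 0, "tz": 1, "rx": 0, "ry": 0, "rz": 0, "fingers": 5}, {"tx": 0, "ty": 0, "tz": 0, "rx": 0, "ry": 0, "rz": 0, "fingers": 5}, {"tx": 0, "ty": 0, "tz": 0, "rx": 0, "ry": 0, "rz": 0, "fingers": 5}])

```text
clock: 10.32
tool_pos: [0.5309, 0.1547, 0.1467]
tcp_rot: [-3.141, -0.0, -3.022]
contact_force: [-0.2, 0.1, -0.6]
width: 0.0129
finger_force: 49.2
```

Request:
drive_tool(rows=[{"tx": 0, "ty": 0, "tz": 0.5, "rx": 0, "ry": 0, "rz": 0, "fingers": 5}, {"tx": 0, "ty": 0, "tz": 0.5, "rx": 0, "ry": 0, "rz": 0, "fingers": 5}, {"tx": 0, "ty": 0, "tz": 0, "rx": 0, "ry": 0, "rz": 0, "fingers": 5}])

```text
clock: 10.57
tool_pos: [0.5311, 0.1548, 0.146]
tcp_rot: [-3.142, 0.001, -3.022]
contact_force: [-0.2, 0.2, 1.8]
width: 0.0132
finger_force: 49.7
```

Request:
drive_tool(rows=[{"tx": 0, "ty": 0, "tz": 0.5, "rx": 0, "ry": 0, "rz": 0, "fingers": 5}, {"tx": 0, "ty": 0, "tz": 0, "rx": 0, "ry": 0, "rz": 0, "fingers": 5}])

```text
clock: 10.73
tool_pos: [0.5313, 0.1548, 0.146]
tcp_rot: [-3.142, 0.001, -3.022]
contact_force: [-0.3, 0.4, 6.5]
width: 0.0131
finger_force: 50.5
```

It's on the seat (6.5 N). Release and rise.

Request:
drive_tool(rows=[{"tx": 0, "ty": 0, "tz": -0.4, "rx": 0, "ry": 0, "rz": 0, "fingers": 15}, {"tx": 0, "ty": 0, "tz": 0, "rx": 0, "ry": 0, "rz": 0, "fingers": 20}, {"tx": 0, "ty": 0, "tz": 0, "rx": 0, "ry": 0, "rz": 0, "fingers": 30}, {"tx": 0, "ty": 0, "tz": 0, "rx": 0, "ry": 0, "rz": 0, "fingers": 40}, {"tx": 0, "ty": 0, "tz": 0, "rx": 0, "ry": 0, "rz": 0, "fingers": 40}, {"tx": 0, "ty": 0, "tz": -5, "rx": 0, "ry": 0, "rz": 0, "fingers": 40}, {"tx": 0, "ty": 0, "tz": -10, "rx": 0, "ry": 0, "rz": 0, "fingers": 40}, {"tx": 0, "ty": 0, "tz": -15, "rx": 0, "ry": 0, "rz": 0, "fingers": 40}, {"tx": 0, "ty": 0, "tz": -20, "rx": 0, "ry": 0, "rz": 0, "fingers": 40}, {"tx": 0, "ty": 0, "tz": -20, "rx": 0, "ry": 0, "rz": 0, "fingers": 40}, {"tx": 0, "ty": 0, "tz": -10, "rx": 0, "ry": 0, "rz": 0, "fingers": 40}, {"tx": 0, "ty": 0, "tz": 0, "rx": 0, "ry": 0, "rz": 0, "fingers": 40}])

```text
clock: 11.73
tool_pos: [0.5317, 0.1549, 0.2285]
tcp_rot: [-3.142, 0.004, -3.022]
contact_force: [-0.5, 0.4, 1.2]
width: 0.0401
finger_force: 0.0
```

```bash
python3 - <<'E'
from fit import *
a=np.linspace(0,2*np.pi,60);o=[]
for n in('wrist','scene'):
    c=shot(n,n+'6');big=cv2.resize(c['pixels'][:,:,::-1],None,fx=4,fy=4,interpolation=3)
    for r,zz,col in((39,.034,(0,255,0)),(30,.028,(255,0,255))):
        q=proj(c,np.c_[.5313+r/1e3*np.cos(a),.1548+r/1e3*np.sin(a),zz+0*a]);cv2.polylines(big,[np.int32(4*q+1.5)],True,col,1)
    u=(4*proj(c,[.5313,.1548,.05])[0]).astype(int);k=big[max(0,u[1]-300):][:600,max(0,u[0]-(400 if n=='wrist' else 200)):][:,:(800 if n=='wrist' else 400)]
    o.append(cv2.resize(k,(400,300)) if n=='wrist' else k[150:450])
cv2.imwrite('pics/c6.png',cv2.resize(np.hstack(o),(800,300)))
# push face: seat - 105 mm along scope y
w=.066;yd=np.array([-np.sin(w),np.cos(w)]);print(np.array([.5313,.1548])-.105*yd)
E
python3 d.py
```

```text
[0.53822497 0.05002861]
t 11.83 p [0.5309 0.1547 0.2254] rpy [-3.142 -0.    -3.022] w 0.04 F [ 0.3 -2.1 -0.1] q [ 0.14  0.11  1.5  -0.    1.54 -1.55]
```

View pics/c6.png

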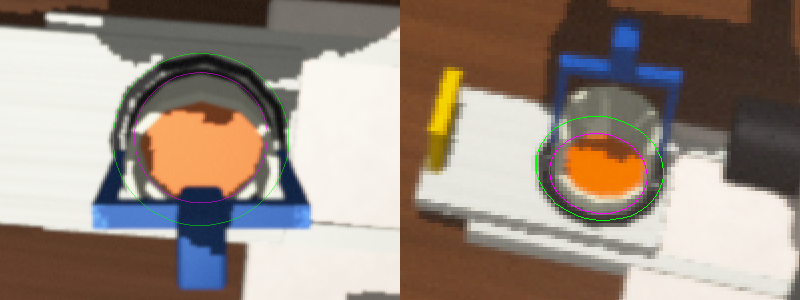

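The released pot stands upright inside the ring. Next: get behind the push plate with the fingers shut.

Request:
drive_tool(rows=[{"tx": 0, "ty": -8, "tz": 0, "rx": 0, "ry": 0, "rz": 0, "fingers": 40}, {"tx": 1, "ty": -20, "tz": 0, "rx": 0, "ry": 0, "rz": 0, "fingers": 40}, {"tx": 2, "ty": -32, "tz": 0, "rx": 0, "ry": 0, "rz": 0, "fingers": 0}, {"tx": 2, "ty": -32, "tz": 0, "rx": 0, "ry": 0, "rz": 0, "fingers": 0}, {"tx": 2, "ty": -30, "tz": 0, "rx": 0, "ry": 0, "rz": 0, "fingers": 0}, {"tx": 1, "ty": -20, "tz": 0, "rx": 0, "ry": 0, "rz": 0.5, "fingers": 0}, {"tx": 0, "ty": -8, "tz": 10, "rx": 0, "ry": 0, "rz": 0, "fingers": 0}, {"tx": 0, "ty": 0, "tz": 25, "rx": 0, "ry": 0, "rz": 0, "fingers": 0}, {"tx": 0, "ty": 0, "tz": 35, "rx": 0, "ry": 0, "rz": 0, "fingers": 0}, {"tx": 0, "ty": 0, "tz": 35, "rx": 0, "ry": 0, "rz": 0, "fingers": 0}, {"tx": 0, "ty": 0, "tz": 15, "rx": 0, "ry": 0, "rz": 0, "fingers": 0}, {"tx": 0, "ty": 0, "tz": 0, "rx": 0, "ry": 0, "rz": 0, "fingers": 0}])

```text
clock: 12.83
tool_pos: [0.5378, 0.0052, 0.1007]
tcp_rot: [3.14, -0.007, -3.074]
contact_force: [0.3, -0.5, -0.7]
width: 0.0003
finger_force: 0.0
```

```bash
python3 d.py [.5402,.018,.048] [.5382,.05,.048]
```

```text
t 12.83 p [0.5378 0.0052 0.1007] rpy [ 3.14  -0.007 -3.074] w 0.0003 F [ 0.3 -0.5 -0.7] q [-0.13  0.16  1.7   0.    1.29 -1.77]
[.5402,.018,.048] tool mm [-3.6 12.5 52.7]
[.5382,.05,.048] tool mm [-3.8 44.6 52.7]
```

Distance to the face is 44.6 mm, and the finger half-thickness is about 15 mm. I'll lower and approach gently.

Request:
drive_tool(rows=[{"tx": -2, "ty": 0, "tz": 20, "rx": 0, "ry": 0, "rz": 0, "fingers": 0}, {"tx": -2, "ty": 0, "tz": 20, "rx": 0, "ry": 0, "rz": 0, "fingers": 0}, {"tx": 0, "ty": 0, "tz": 9, "rx": 0, "ry": 0, "rz": 0, "fingers": 0}, {"tx": 0, "ty": 8, "tz": 3, "rx": 0, "ry": 0, "rz": 0, "fingers": 0}, {"tx": 0, "ty": 8, "tz": 0, "rx": 0, "ry": 0, "rz": 0, "fingers": 0}, {"tx": 0, "ty": 4, "tz": 0, "rx": 0, "ry": 0, "rz": 0, "fingers": 0}, {"tx": 0, "ty": 2, "tz": 0, "rx": 0, "ry": 0, "rz": 0, "fingers": 0}, {"tx": 0, "ty": 2, "tz": 0, "rx": 0, "ry": 0, "rz": 0, "fingers": 0}, {"tx": 0, "ty": 2, "tz": 0, "rx": 0, "ry": 0, "rz": 0, "fingers": 0}, {"tx": 0, "ty": 2, "tz": 0, "rx": 0, "ry": 0, "rz": 0, "fingers": 0}, {"tx": 0, "ty": 2, "tz": 0, "rx": 0, "ry": 0, "rz": 0, "fingers": 0}, {"tx": 0, "ty": 2, "tz": 0, "rx": 0, "ry": 0, "rz": 0, "fingers": 0}])

```text
clock: 13.83
tool_pos: [0.5423, 0.037, 0.0538]
tcp_rot: [-3.141, 0.0, -3.075]
contact_force: [0.4, -1.3, -0.0]
width: -0.0001
finger_force: 0.8
```

```bash
python3 d.py [.5382,.05,.048]
```

```text
t 13.83 p [0.5423 0.037  0.0538] rpy [-3.141  0.    -3.075] w -0.0001 F [ 0.4 -1.3 -0. ] q [-0.07  0.21  1.74 -0.    1.19 -1.71]
[.5382,.05,.048] tool mm [ 3.2 13.2  5.8]
```

Request:
drive_tool(rows=[{"tx": 0, "ty": 1, "tz": 0, "rx": 0, "ry": 0, "rz": 0, "fingers": 0}, {"tx": 0, "ty": 1.5, "tz": 0, "rx": 0, "ry": 0, "rz": 0, "fingers": 0}, {"tx": 0, "ty": 2, "tz": 0, "rx": 0, "ry": 0, "rz": 0, "fingers": 0}, {"tx": 0, "ty": 2.5, "tz": 0, "rx": 0, "ry": 0, "rz": 0, "fingers": 0}, {"tx": 0, "ty": 3, "tz": 0, "rx": 0, "ry": 0, "rz": 0, "fingers": 0}, {"tx": 0, "ty": 3, "tz": 0, "rx": 0, "ry": 0, "rz": 0, "fingers": 0}, {"tx": 0, "ty": 3, "tz": 0, "rx": 0, "ry": 0, "rz": 0, "fingers": 0}, {"tx": 0, "ty": 3, "tz": 0, "rx": 0, "ry": 0, "rz": 0, "fingers": 0}, {"tx": 0, "ty": 3, "tz": 0, "rx": 0, "ry": 0, "rz": 0, "fingers": 0}, {"tx": 0, "ty": 3, "tz": 0, "rx": 0, "ry": 0, "rz": 0, "fingers": 0}, {"tx": 0, "ty": 3, "tz": 0, "rx": 0, "ry": 0, "rz": 0, "fingers": 0}, {"tx": 0, "ty": 3, "tz": 0, "rx": 0, "ry": 0, "rz": 0, "fingers": 0}])

```text
clock: 14.83
tool_pos: [0.5401, 0.0682, 0.0536]
tcp_rot: [-3.142, -0.0, -3.075]
contact_force: [2.0, -2.2, 0.4]
width: 0.0002
finger_force: 1.2
```

Request:
drive_tool(rows=[{"tx": 0, "ty": 3, "tz": 0, "rx": 0, "ry": 0, "rz": 0, "fingers": 0}, {"tx": 0, "ty": 3, "tz": 0, "rx": 0, "ry": 0, "rz": 0, "fingers": 0}, {"tx": 0, "ty": 3, "tz": 0, "rx": 0, "ry": 0, "rz": 0, "fingers": 0}, {"tx": 0, "ty": 3, "tz": 0, "rx": 0, "ry": 0, "rz": 0, "fingers": 0}, {"tx": 0, "ty": 3, "tz": 0, "rx": 0, "ry": 0, "rz": 0, "fingers": 0}, {"tx": 0, "ty": 3, "tz": 0, "rx": 0, "ry": 0, "rz": 0, "fingers": 0}, {"tx": 0, "ty": 3, "tz": 0, "rx": 0, "ry": 0, "rz": 0, "fingers": 0}, {"tx": 0, "ty": 3, "tz": 0, "rx": 0, "ry": 0, "rz": 0, "fingers": 0}, {"tx": 0, "ty": 3, "tz": 0, "rx": 0, "ry": 0, "rz": 0, "fingers": 0}, {"tx": 0, "ty": 3, "tz": 0, "rx": 0, "ry": 0, "rz": 0, "fingers": 0}, {"tx": 0, "ty": 3, "tz": 0, "rx": 0, "ry": 0, "rz": 0, "fingers": 0}, {"tx": 0, "ty": 3, "tz": 0, "rx": 0, "ry": 0, "rz": 0, "fingers": 0}])

```text
clock: 15.83
tool_pos: [0.5377, 0.1041, 0.0537]
tcp_rot: [-3.141, -0.0, -3.075]
contact_force: [1.7, -2.1, 0.1]
width: -0.0002
finger_force: 1.2
```

```bash
python3 - <<'E'
from fit import *
c=shot('scene','s7')
cv2.imwrite('pics/c7.png',cv2.resize(c['pixels'][150:350,320:520,::-1],(600,600),interpolation=3))
E
python3 d.py
```

```text
t 15.88 p [0.5376 0.1046 0.0537] rpy [ 3.141 -0.    -3.075] w -0.0003 F [ 0.   0.5 -0.3] q [ 0.05  0.22  1.73  0.    1.19 -1.59]
```

View pics/c7.png

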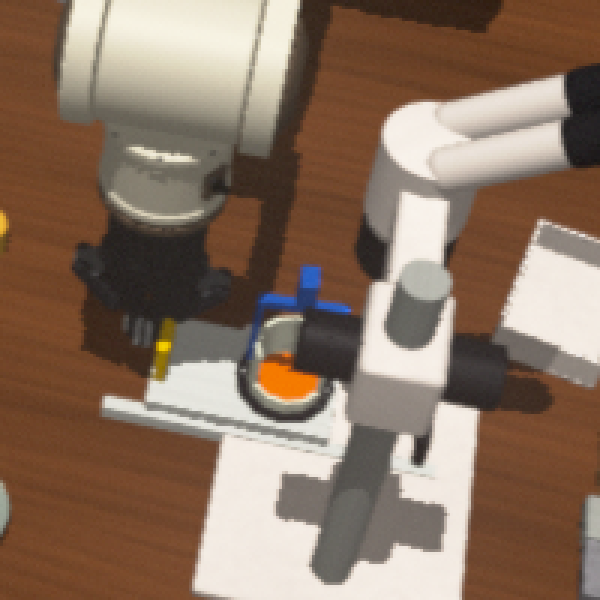

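The carriage is half way, with the pot upright and in the ring at crop (290,375). The wide wrist housing (crop cols 60–300) is nearing the head (left edge about 358–383). I'll check the clearance numerically before going on; my picture allowance is used up.

```bash
python3 - <<'E'
from fit import *
c=load('s7');K,R,t=KRT(c);o=-R.T@t
f=lambda u,v:(320+u/3-.33,150+v/3-.33)
def onx(uv,x):
    d=R.T@np.linalg.inv(K)@np.array([uv[0],uv[1],1.]);return o+d*(x-o[0])/d[0]
for n,p in(('housing R low',(245,155)),('housing R hi',(303,60)),('housing L low',(65,118)),('flange R',(228,200))):
    print(n,onx(f(*p),.5376).round(3), onx(f(*p),.48).round(3))
for n,p,z in(('head bottom left',(358,265),.21),('head top left',(383,140),.345)): print(n,onz(c,f(*p),z).round(3))
# travel via end-stop-free approach: base corners (z .012): local (-65..195, +-100)
for n,p in(('base near-left?',(193,592)),('base near-right',(463,598)),('base right up',(477,408)),('rail outer end',(103,400))): print(n,onz(c,f(*p),.012).round(4))
E
```

```text
housing R low [0.538 0.16  0.296] [0.48  0.156 0.232]
housing R hi [0.538 0.186 0.398] [0.48  0.184 0.342]
housing L low [0.538 0.029 0.292] [0.48  0.016 0.229]
flange R [0.538 0.154 0.245] [0.48  0.149 0.178]
head bottom left [0.541 0.255 0.21 ]
head top left [0.542 0.249 0.345]
base near-left? [0.7277 0.1941 0.012 ]
base near-right [0.6726 0.3916 0.012 ]
base right up [0.4958 0.3803 0.012 ]
rail outer end [0.5783 0.085  0.012 ]
```

The head edge is at y≈0.25 and the housing would end within about 10 mm of it. I'll back off, lean the wrist 18° away, and push on with the finger tips.

Request:
drive_tool(rows=[{"tx": 0, "ty": -6, "tz": 0, "rx": 0, "ry": 0, "rz": 0, "fingers": 0}, {"tx": 0, "ty": -12, "tz": 0, "rx": 0, "ry": 0, "rz": 0, "fingers": 0}, {"tx": 0, "ty": 0, "tz": 0, "rx": -0.5, "ry": 0, "rz": 0, "fingers": 0}, {"tx": 0, "ty": 0, "tz": 0, "rx": -0.5, "ry": 0, "rz": 0, "fingers": 0}, {"tx": 0, "ty": 0, "tz": 0, "rx": -0.5, "ry": 0, "rz": 0, "fingers": 0}, {"tx": 0, "ty": 0, "tz": 0, "rx": -0.5, "ry": 0, "rz": 0, "fingers": 0}, {"tx": 0, "ty": 0, "tz": 0, "rx": -0.5, "ry": 0, "rz": 0, "fingers": 0}, {"tx": 0, "ty": 0, "tz": 0, "rx": -0.5, "ry": 0, "rz": 0, "fingers": 0}, {"tx": 0, "ty": 0, "tz": 0, "rx": 0, "ry": 0, "rz": 0, "fingers": 0}, {"tx": 0, "ty": 0, "tz": 0, "rx": 0, "ry": 0, "rz": 0, "fingers": 0}])

```text
clock: 16.72
tool_pos: [0.5389, 0.0844, 0.0534]
tcp_rot: [2.829, -0.001, -3.077]
contact_force: [0.5, -0.2, -0.3]
width: -0.0002
finger_force: 0.0
```

```bash
python3 d.py [.5376,.1046,.050] [.5334,.164,.050]
```

```text
t 16.72 p [0.5389 0.0844 0.0534] rpy [ 2.829e+00 -1.000e-03 -3.077e+00] w -0.0002 F [ 0.5 -0.2 -0.3] q [-0.17  0.23  1.75  0.32  1.25 -1.92]
[.5376,.1046,.050] tool mm [ 0.  18.2  9.5]
[.5334,.164,.050] tool mm [ 0.3 74.8 27.8]
```

Request:
drive_tool(rows=[{"tx": 0, "ty": 5, "tz": 2.6, "rx": 0, "ry": 0, "rz": 0, "fingers": 0}, {"tx": 0, "ty": 6, "tz": 2.9, "rx": 0, "ry": 0, "rz": 0, "fingers": 0}, {"tx": 0, "ty": 3, "tz": 1.5, "rx": 0, "ry": 0, "rz": 0, "fingers": 0}, {"tx": 0, "ty": 1.9, "tz": 0.6, "rx": 0, "ry": 0, "rz": 0, "fingers": 0}, {"tx": 0, "ty": 1.9, "tz": 0.6, "rx": 0, "ry": 0, "rz": 0, "fingers": 0}, {"tx": 0, "ty": 1.9, "tz": 0.6, "rx": 0, "ry": 0, "rz": 0, "fingers": 0}, {"tx": 0, "ty": 1.9, "tz": 0.6, "rx": 0, "ry": 0, "rz": 0, "fingers": 0}, {"tx": 0, "ty": 2.4, "tz": 0.8, "rx": 0, "ry": 0, "rz": 0, "fingers": 0}, {"tx": 0, "ty": 2.8, "tz": 0.9, "rx": 0, "ry": 0, "rz": 0, "fingers": 0}, {"tx": 0, "ty": 2.8, "tz": 0.9, "rx": 0, "ry": 0, "rz": 0, "fingers": 0}, {"tx": 0, "ty": 2.8, "tz": 0.9, "rx": 0, "ry": 0, "rz": 0, "fingers": 0}, {"tx": 0, "ty": 2.8, "tz": 0.9, "rx": 0, "ry": 0, "rz": 0, "fingers": 0}])

```text
clock: 17.72
tool_pos: [0.5366, 0.1237, 0.0515]
tcp_rot: [2.828, 0.0, -3.075]
contact_force: [1.8, -2.5, -0.2]
width: -0.0
finger_force: 1.2
```

Request:
drive_tool(rows=[{"tx": 0, "ty": 2.8, "tz": 0.9, "rx": 0, "ry": 0, "rz": 0, "fingers": 0}, {"tx": 0, "ty": 2.8, "tz": 0.9, "rx": 0, "ry": 0, "rz": 0, "fingers": 0}, {"tx": 0, "ty": 2.8, "tz": 0.9, "rx": 0, "ry": 0, "rz": 0, "fingers": 0}, {"tx": 0, "ty": 2.8, "tz": 0.9, "rx": 0, "ry": 0, "rz": 0, "fingers": 0}, {"tx": 0, "ty": 2.8, "tz": 0.9, "rx": 0, "ry": 0, "rz": 0, "fingers": 0}, {"tx": 0, "ty": 2.8, "tz": 0.9, "rx": 0, "ry": 0, "rz": 0, "fingers": 0}, {"tx": 0, "ty": 2.8, "tz": 0.9, "rx": 0, "ry": 0, "rz": 0, "fingers": 0}, {"tx": 0, "ty": 2.8, "tz": 0.9, "rx": 0, "ry": 0, "rz": 0, "fingers": 0}, {"tx": 0, "ty": 2, "tz": 0.65, "rx": 0, "ry": 0, "rz": 0, "fingers": 0}, {"tx": 0, "ty": 1.5, "tz": 0.5, "rx": 0, "ry": 0, "rz": 0, "fingers": 0}])

```text
clock: 18.55
tool_pos: [0.5346, 0.151, 0.0515]
tcp_rot: [2.827, -0.0, -3.075]
contact_force: [2.4, -2.4, 0.7]
width: 0.0001
finger_force: 1.1
```

```bash
cat > car.py <<'E'
from fit import *
import sys
c=shot('scene',sys.argv[1])
m=(cv2.inRange(cv2.cvtColor(c['pixels'],cv2.COLOR_RGB2HSV),(22,120,60),(34,255,255))>0)
v,u=np.where(m&(np.arange(640)[None]>330)&(np.arange(480)[:,None]>225)&(np.arange(480)[:,None]<300))
print('yellow',len(u),u.mean().round(1),v.mean().round(1),u.min(),u.max(),v.min(),v.max())
def along(L): # predicted plate top-centre pixel
    w=.066;s=np.array([.5313-np.sin(w)*L,.1548+np.cos(w)*L]);return proj(c,T((s[0],s[1],0,w),PLATE[0])).mean(0).round(1)
for L in(.06,.09,.12,.13):print(L,along(L))
E
python3 car.py s8; python3 d.py
```

```text
yellow 83 391.6 268.5 389 395 258 279
0.06 [371.2 262.9]
0.09 [383.4 265.2]
0.12 [395.6 267.6]
0.13 [399.7 268.3]
t 18.6 p [0.5345 0.1511 0.0515] rpy [ 2.827 -0.    -3.074] w 0.0002 F [-0.1  0.6  0.7] q [-0.05  0.23  1.76  0.33  1.21 -1.81]
```

Request:
drive_tool(rows=[{"tx": 0, "ty": 1.4, "tz": 0.45, "rx": 0, "ry": 0, "rz": 0, "fingers": 0}, {"tx": 0, "ty": 1.4, "tz": 0.45, "rx": 0, "ry": 0, "rz": 0, "fingers": 0}, {"tx": 0, "ty": 1.4, "tz": 0.45, "rx": 0, "ry": 0, "rz": 0, "fingers": 0}, {"tx": 0, "ty": 1.4, "tz": 0.45, "rx": 0, "ry": 0, "rz": 0, "fingers": 0}, {"tx": 0, "ty": 1.4, "tz": 0.45, "rx": 0, "ry": 0, "rz": 0, "fingers": 0}, {"tx": 0, "ty": 1.4, "tz": 0.45, "rx": 0, "ry": 0, "rz": 0, "fingers": 0}])

```text
clock: 19.1
tool_pos: [0.534, 0.1596, 0.0515]
tcp_rot: [2.828, -0.0, -3.075]
contact_force: [1.9, -1.6, 0.1]
width: -0.0001
finger_force: 1.1
```

Request:
drive_tool(rows=[{"tx": 0, "ty": 1, "tz": 0.3, "rx": 0, "ry": 0, "rz": 0, "fingers": 0}, {"tx": 0, "ty": 1, "tz": 0.3, "rx": 0, "ry": 0, "rz": 0, "fingers": 0}, {"tx": 0, "ty": 1, "tz": 0.3, "rx": 0, "ry": 0, "rz": 0, "fingers": 0}])

```text
clock: 19.35
tool_pos: [0.5338, 0.1627, 0.0516]
tcp_rot: [2.828, -0.0, -3.075]
contact_force: [1.3, -2.9, -1.0]
width: 0.0002
finger_force: 1.1
```

Request:
drive_tool(rows=[{"tx": 0, "ty": 1, "tz": 0.3, "rx": 0, "ry": 0, "rz": 0, "fingers": 0}, {"tx": 0, "ty": 1, "tz": 0.3, "rx": 0, "ry": 0, "rz": 0, "fingers": 0}, {"tx": 0, "ty": 1, "tz": 0.3, "rx": 0, "ry": 0, "rz": 0, "fingers": 0}])

```text
clock: 19.6
tool_pos: [0.5336, 0.1658, 0.0516]
tcp_rot: [2.828, -0.0, -3.075]
contact_force: [1.7, -2.0, -1.1]
width: -0.0004
finger_force: 1.1
```

Request:
drive_tool(rows=[{"tx": 0, "ty": 1, "tz": 0.3, "rx": 0, "ry": 0, "rz": 0, "fingers": 0}, {"tx": 0, "ty": 1, "tz": 0.3, "rx": 0, "ry": 0, "rz": 0, "fingers": 0}])

```text
clock: 19.77
tool_pos: [0.5334, 0.1679, 0.0517]
tcp_rot: [2.828, -0.0, -3.075]
contact_force: [0.4, -1.4, -0.9]
width: 0.0
finger_force: 1.1
```

Request:
drive_tool(rows=[{"tx": 0, "ty": 1, "tz": 0.3, "rx": 0, "ry": 0, "rz": 0, "fingers": 0}, {"tx": 0, "ty": 1, "tz": 0.3, "rx": 0, "ry": 0, "rz": 0, "fingers": 0}])

```text
clock: 19.93
tool_pos: [0.5335, 0.1688, 0.0516]
tcp_rot: [2.83, 0.0, -3.075]
contact_force: [-0.8, -24.8, 3.7]
width: -0.0
finger_force: 12.2
```

Request:
drive_tool(rows=[{"tx": 0, "ty": 1, "tz": 0.3, "rx": 0, "ry": 0, "rz": 0, "fingers": 0}, {"tx": 0, "ty": 1, "tz": 0.3, "rx": 0, "ry": 0, "rz": 0, "fingers": 0}])

```text
clock: 20.1
tool_pos: [0.5335, 0.1691, 0.0517]
tcp_rot: [2.833, 0.0, -3.075]
contact_force: [-3.5, -43.8, 8.7]
width: 0.0001
finger_force: 21.9
```

The stop is reached. Back away, rise, and level the tool.

Request:
drive_tool(rows=[{"tx": 0, "ty": -3, "tz": -1, "rx": 0, "ry": 0, "rz": 0, "fingers": 0}, {"tx": 0, "ty": -8, "tz": -2.6, "rx": 0, "ry": 0, "rz": 0, "fingers": 0}, {"tx": 0, "ty": -20, "tz": -6.5, "rx": 0, "ry": 0, "rz": 0, "fingers": 0}, {"tx": 0, "ty": -30, "tz": -10, "rx": 0, "ry": 0, "rz": 0, "fingers": 0}, {"tx": 0, "ty": -30, "tz": -10, "rx": 0, "ry": 0, "rz": 0, "fingers": 0}, {"tx": 0, "ty": -25, "tz": -15, "rx": 0, "ry": 0, "rz": 0, "fingers": 0}, {"tx": 0, "ty": 0, "tz": -35, "rx": 0, "ry": 0, "rz": 0, "fingers": 0}, {"tx": 0, "ty": 0, "tz": -35, "rx": 0, "ry": 0, "rz": 0, "fingers": 0}, {"tx": 0, "ty": 0, "tz": -35, "rx": 0, "ry": 0, "rz": 0, "fingers": 0}, {"tx": 0, "ty": 0, "tz": -20, "rx": 0, "ry": 0, "rz": 0, "fingers": 0}, {"tx": 0, "ty": 0, "tz": 0, "rx": 0, "ry": 0, "rz": 0, "fingers": 0}])

```text
clock: 21.02
tool_pos: [0.5455, 0.008, 0.1822]
tcp_rot: [2.829, 0.006, -3.076]
contact_force: [1.0, 0.3, 0.7]
width: 0.0001
finger_force: 0.0
```

```bash
python3 - <<'E'
from fit import *
def mk(c,lo,hi): return (cv2.inRange(cv2.cvtColor(c['pixels'],cv2.COLOR_RGB2HSV),lo,hi)>0).astype(np.float32)
c=shot('scene','s9');ct=shot('top','t9');w=.066
q=proj(c,T((.5313,.1548,0,w),PLATE[0]+[-np.sin(w)*.132,np.cos(w)*.132,0])).mean(0).astype(int)
r=fit(np.array([.5313-np.sin(w)*.13,.1548+np.cos(w)*.13,0,w]),[(c,mk(c,(22,120,90),(34,255,255)),PLATE,(int(q[0])-14,int(q[1])-22,26,42))],(.01,.01,1e-9,1e-9))
print('seat now',r[0].round(4),round(r[1],3))
for n,lo,hi in(('blue',(100,100,30),(128,255,255)),('orange',(5,170,120),(18,255,255)),('yel',(22,120,90),(34,255,255))):
  for nm,cc in(('s',c),('t',ct)):
    k,l,st,ce=cv2.connectedComponentsWithStats(mk(cc,lo,hi).astype(np.uint8))
    print(nm,n,[(st[i].tolist()) for i in range(1,k) if st[i,4]>12 and 130<ce[i,0]<480 and 150<ce[i,1]<320])
s=r[0]
for z in(.033,.153):print('expected pot px',z,proj(c,[s[0],s[1],z]).round(0))
E
python3 d.py
```

```text
seat now [ 0.5213  0.2828 -0.      0.066 ] 0.07
s blue [[208, 189, 31, 29, 244], [247, 194, 29, 29, 242]]
t blue [[413, 219, 23, 14, 171], [362, 239, 8, 11, 38], [188, 262, 20, 8, 73]]
s orange [[341, 260, 8, 7, 17], [431, 276, 5, 10, 34]]
t orange [[412, 232, 9, 10, 69], [198, 266, 5, 9, 40]]
s yel [[396, 256, 8, 25, 93]]
t yel [[231, 254, 9, 21, 94]]
expected pot px 0.033 [[439. 279.]]
expected pot px 0.153 [[448. 250.]]
t 21.12 p [0.5442 0.0093 0.178 ] rpy [ 2.827e+00  1.000e-03 -3.075e+00] w -0.0002 F [-0.1  0.3 -0.9] q [-0.3   0.15  1.58  0.29  1.53 -1.97]
```

```bash
python3 - <<'E'
from fit import *
ct=load('t9')
for V in POT+LEG:
    q=proj(ct,T((.5213,.2828,.028,.12),V));print(q.min(0).round(),q.max(0).round())
print(proj(ct,[.5213,.2828,.033]).round())
w=shot('wrist','w9');print([(np.round(d['extent']).tolist(),round(d['conf'],2)) for d in arm.look_for('pot_chipped','wrist')][:5]);print(proj(w,[[.5213,.2828,.033],[.5213,.2828,.153]]).round())
m=cv2.inRange(cv2.cvtColor(w['pixels'],cv2.COLOR_RGB2HSV),(100,100,30),(128,255,255));k,l,st,ce=cv2.connectedComponentsWithStats(m);print(st[1:][st[1:,4]>30].tolist())
for V in POT+LEG:
    q=proj(w,T((.5213,.2828,.028,.12),V));print(q.min(0).round(),q.max(0).round())
E
```

```text
[176. 261.] [188. 274.]
[169. 263.] [201. 274.]
[198. 264.] [205. 270.]
[170. 270.] [178. 276.]
[[197. 274.]]
[([575.0, 208.0, 125.0, 78.0], 0.94), ([509.0, 208.0, 150.0, 102.0], 0.59), ([485.0, 292.0, 304.0, 314.0], 0.51)]
[[548. 199.]
 [698. 231.]]
[[617, 207, 23, 13, 209], [539, 211, 101, 35, 1188]]
[659. 209.] [742. 256.]
[621. 211.] [704. 237.]
[570. 211.] [628. 234.]
[629. 201.] [691. 222.]
```

Top and wrist views fit an upright pot at the home seat, and the good pots haven't moved. Handing in.

```bash
python3 -c "
from plant import arm
print(arm.finish_job())"
```

```text
the job is handed in; nothing more can be done
None
```

I put the chipped pot upright in the ring, released it and slid the carriage home to its stop; the job is handed in at about 21 s, with both good pots still hanging, but when the carriage met the stop the fingers pressed with about 44 N, over 40 N if that limit covers the fingers.

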